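Fold the vial case's flap shut and tuck it under its lip

ROBOT

A 6-joint arm with a two-finger parallel gripper is mounted at the origin on the work surface; the furniture and walls round the work are solid. World frame = base frame: x ahead of the robot, y to its left, z up, the work surface at z = 0. Lengths are in m, angles in rad, forces in N, time in s.
With the tool pointing down it reaches from about 0.4 to 0.925 m from the base axis. Payload 12.5 kg.
Tool frame: the origin (TCP) lies at the very end of the fingers, on their centre line; the grasp point (between the pads) lies behind it (manip.pinch_z is the z of the grasp point in the tool frame, in m); z points along the fingers, y is the line along which they close (so a half turn about z gives the same grasp; the last joint's range is limited). The gripper opens to 95 mm and grips with 3 to 60 N. Pads are 20 mm wide; open, the fingers measure 119 mm over their backs; the gripper's body (75 mm by 180 mm) begins 59 mm behind the grasp point.
Start: joints at [1.231, 0.491, 1.559, -0, 1.092, -0.106], TCP at [0.145, 0.608, 0.215] pointing down, gripper open.
Joint ranges: [-3.1, 3.1], [-0.84, 2.19], [0.05, 2.79], [-1.13, 4.28], [0.06, 2.93], [-2.69, 2.69]. Speed limits (rad/s): [2.22, 2.22, 2.79, 3.14, 3.14, 3.14].

INTERFACE

Orientations are given as a unit quaternion [w, x, y, z].
In Python, from bench import get_state, eyes, manip gives the robot as it stands.
- The arm moves only by the tool drive_tool, never from a script. Its argument "deltas" is a list of rows, each a list of 7 numbers: the shift along the world's x, y, z in m, then the turn, a rotation vector about the world's x, y, z in rad, then the opening, from 0 (shut) to 1 (fully open). In form: [[tx, ty, tz, rx, ry, rz, hand], ...]. A call has 1 to 20 rows; each row is the pose to reach, as a shift and turn from the pose commanded when the call began; what a row does not reach only later rows make up. A row lasts 1/8 s, in which the tool goes at most 62.5 mm and 10.7 degrees, less where a joint would pass 70% of its speed; a pose out of reach is approached as far as the arm can. A call with a gripper value outside its range is refused whole. The fingers move at their own pace and stop on an object; the grip force is fixed at half the most. Time passes only in rows, so rows that repeat a pose let the fingers close. It gives the time, the measured TCP pose, the force, the opening and the grip force at its end, in the units of the state.
- get_state(): the state, without advancing time (a new reading comes with each control period).
- eyes.capture(name): name is "scene" or "top" or "wrist"; returns a dict with "pixels" (384x512x3 uint8, red, green, blue), "mtx" (3x3 intrinsics, pixels), "R" (3x3) and "t" (3): a world point X has camera coordinates R X + t. Camera axes: x right, y down, z forward; pixel columns grow to the right and rows downward; lengths in m; the calibration is good to about 2 mm. A picture is of the moment at which its call begins. There is no depth.
- manip.close_job(): hands the job in; it is judged then, once.
The state is a dict: "time_s": time; "joint_pos": joint angles; "qvel": joint speeds; "joint_efforts": joint torques, N m; "position": TCP position; "orientation": TCP orientation; "ft_force": force on the tool from outside, world axes, zero at the start; "moment": the same for the moment, N m; "gripper_width": finger opening in m; "finger_force": force on a finger pad.
Only numpy, scipy, OpenCV 4.12 (cv2) and the standard library are available. Lean on these libraries where they do the work, as an engineer would, in place of code of your own. Each camera call takes 0.05 s, during which the arm holds its last target. There are 200 camera calls.

TASK

The transport case of vials on the table stands open. With the fingertips, push its hinged flap over from the outside and press it down onto the case, then push it along by the ridge on its outer face until its front edge is fully tucked beneath the case's retaining lip, so that it stays shut when you let go. Do not reach round to the padded inside of the flap to take hold of it, do not force it, and leave the bottle, the dropper and the domed stick beside the case standing where they are.

Things in the scene. Friction and masses are not known exactly. Their poses are not given: they have to be found in the camera images.
- case: Grey open plastic case holding five vials, 110 x 100 mm, rim 34 mm above the table, fixed to it. Origin: centre of its underside. Own x runs level from the hinge end (x = -55 mm, nearer the robot) to the lip end (+55 mm); z up. Its white flap turns on the hinge pin and also runs 12 mm along its own length in slots at the pin. The flap stands up at the start, outer face towards the robot.
- fold (a joint): Angle of the flap about the pin, rad: 0 = flat on the case, 1.57 = upright; starts at 1.35 to 1.75. A spring opens it (balanced near 1.55, about 0.12 N m when shut), so an untucked flap springs up again when released; 3 to 4 N pressed down midway along it keeps it shut.
- flap (a joint): How far the flap is pushed along its slots, along its own length away from the pin, m: 0 at the start, 0.012 = fully home under the lip. It rubs with about 2.5 N and stays where left. Fold the flap flat before pushing it along: pushed out while raised it lands on top of the lip and cannot shut until pushed back.
- case_hinge (a point): Middle of the hinge pin's axis, which runs along the case's y: own x = -52 mm, z = 35.5 mm in the case frame. The flap on it is a plate 88 mm long, 108 mm wide, 3 mm thick, centred on the pin's height when shut; its outer face, then on top, is 37 mm above the table.
- flap_catch (a point): Middle of the top of the ridge on the flap's outer face, at its steep side. The ridge is 92 mm wide across the flap and stands 7 mm proud of the outer face; its steep side faces the hinge, 52 mm from the pin when joint flap is 0, with plain plate between; its other side slopes down over 25 mm towards the front edge.
- flap_edge (a point): Middle of the flap's front edge, at half its thickness: 94 mm from the pin when joint flap is 0 (3 mm short of the lip when shut), 106 mm when it is 0.012 (9 mm beneath the lip).
- lip_edge (a point): Middle of the lower edge of the lip that faces the hinge: own x = 45 mm, z = 39.5 mm in the case frame. The lip is a grey level ledge 76 mm wide, 14 mm long and 3 mm thick above the case's far end; its underside is 2.5 mm above the shut flap's upper face.
- flap_pad: Dark rubber pad 72 x 86 mm, 4 mm thick, on the flap's inner face (the face towards the vials). It is not to be touched. Its frame is that of the flap: origin on the pin's axis when joint flap is 0, x along the flap towards its front edge, z out of the outer face.
- frosted_bottle: Loose frosted bottle with white screw cap, 39 mm across, 89 mm tall, standing beside the case. Origin: centre of its underside.
- dropper: Loose dropper bottle, 27 mm across, 60 mm tall, standing beside the case. Origin: centre of its underside.
- dome: Loose grey stick with a domed cap, 32 mm across, 58 mm tall, standing beside the case. Origin: centre of its underside.

How it is judged:
At the end, for the whole second after the job is handed in: The flap lies shut (fold below 0.06 rad, at rest) with its front edge about 6 mm or more beneath the lip (pushed along by more than 9.5 of its 12 mm); bottle, dropper and domed stick stand upright within 15 mm of where they were (value of joint fold below 0.06 rad and value of joint flap above 0.0095 m and velocity of joint fold below 0.05 rad/s and distance of each of frosted_bottle, dropper, dome from where it was at the start of the episode below 0.015 m and angle between each of frosted_bottle, dropper, dome's own z axis and vertical below 0.15 rad); the robot touches nothing.
It fails at once if the flap is taken hold of: a finger touches the pad on its inner face (contact force between the fingers and flap_pad above 1 N).
It fails at once if the case or flap is forced (over 40 N) (contact force between any of the fingers, the arm and case above 40 N).
It fails at once if a bystander is shifted, lifted or tipped (distance of any of frosted_bottle, dropper, dome from where it was at the start of the episode above 0.015 m or angle between any of frosted_bottle, dropper, dome's own z axis and vertical above 0.3 rad).
It also fails if it takes over 32 s, if anything falls off the work surface, if the arm or the gripper's body presses on something with over 40 N, if the wrist force passes 120 N, or if a joint passes its speed limit or range.

## Working session

There is one attempt and no reset: what is moved stays moved. The work goes in short steps, Python scripts to look and compute and a tool call to move; the robot and the scene stay as the last step left them, time stands still between calls to the robot, and variables do not carry over. Pictures are saved under pics/ and viewed, at most 10 in all, crops included, and the job is handed in when it is done.

Besides the shell and the picture viewer there is one more tool, called after "Emit:" in YAML: its name, and indented under it one key for each argument. drive_tool: Moves the arm, as the interface text tells. Its arguments: {"type":"object","properties":{"deltas":{"type":"array"}},"required":["deltas"]}

```bash
mkdir -p pics
python3 - <<'E'
from bench import get_state, eyes, manip
import cv2,numpy as np,json
s=get_state();print(s['time_s'],s['position'],s['orientation'],s['gripper_width'],manip.pinch_z)
for n in ['scene','top']:
    c=eyes.capture(n)
    cv2.imwrite(f'pics/{n}0.png',cv2.resize(c['pixels'][:,:,::-1],(800,600),interpolation=cv2.INTER_CUBIC))
    np.savez(f'{n}0.npz',**c)
    print(n,c['mtx'].tolist(),(-c['R'].T@c['t']).round(3),c['R'].round(3).tolist())
E
```

```text
0.0 [0.14468382 0.60775381 0.21404238] [-1.31353066e-04  1.16630624e-01  9.93175187e-01 -5.73620586e-04] 0.09502725916314583 -0.0188
scene [[480.2107206063841, 0.0, 257.2593915111933], [0.0, 480.2107206063841, 189.18644077242857], [0.0, 0.0, 1.0]] [ 0.122 -0.785  0.771] [[0.833, -0.553, 0.015], [-0.382, -0.595, -0.708], [0.4, 0.584, -0.706]]
top [[371.8020177576532, 0.0, 257.1293235462596], [0.0, 371.8020177576532, 192.2384915386062], [0.0, 0.0, 1.0]] [ 0.39  -0.17   0.879] [[0.023, -1.0, 0.003], [-0.987, -0.023, -0.157], [0.157, 0.001, -0.988]]
```

View pics/scene0.png

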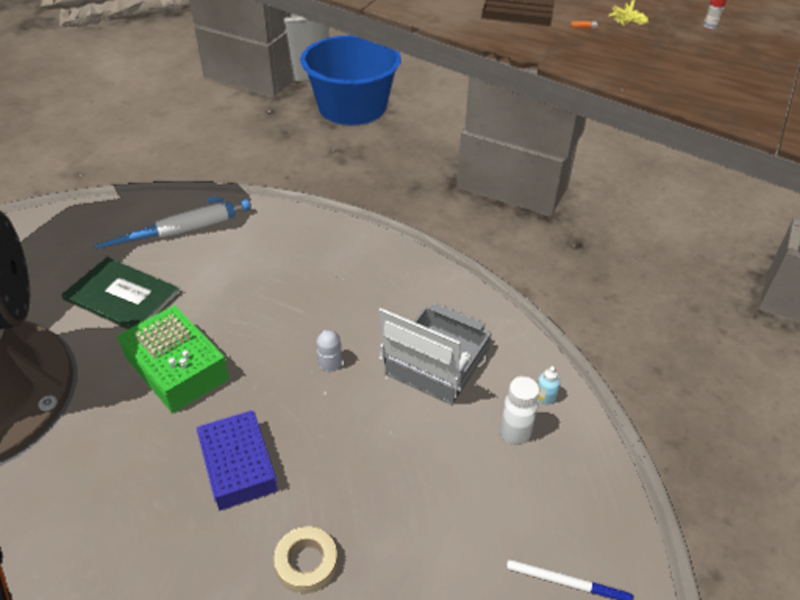

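View pics/top0.png

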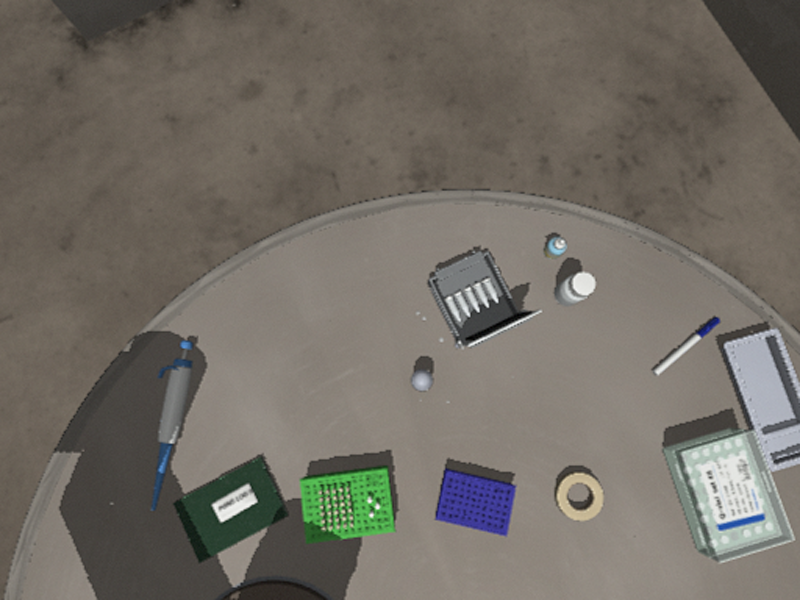

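The scene view shows the case at about (435,350) of 800x600, with the flap upright and its ridge facing the robot. The dome is at (329,350), the bottle at (519,410) and the dropper at (549,385). In the top view the case is at (475,295), the dome at (422,380), the bottle at (576,288) and the dropper at (557,245). I'll enlarge both.

Run:
```python
import cv2,numpy as np
a=np.load('top0.npz')['pixels'][138:258,256:396,::-1]
b=np.load('scene0.npz')['pixels'][185:290,200:364,::-1]
cv2.imwrite('pics/topc.png',cv2.resize(a,None,fx=5,fy=5,interpolation=cv2.INTER_CUBIC))
cv2.imwrite('pics/scenec.png',cv2.resize(b,None,fx=4.8,fy=4.8,interpolation=cv2.INTER_CUBIC))
```

```text
(no output)
```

View pics/topc.png

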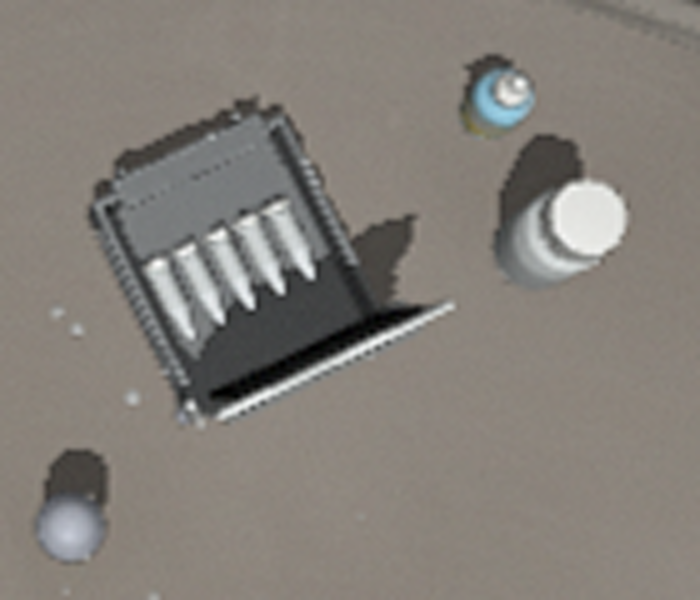

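View pics/scenec.png

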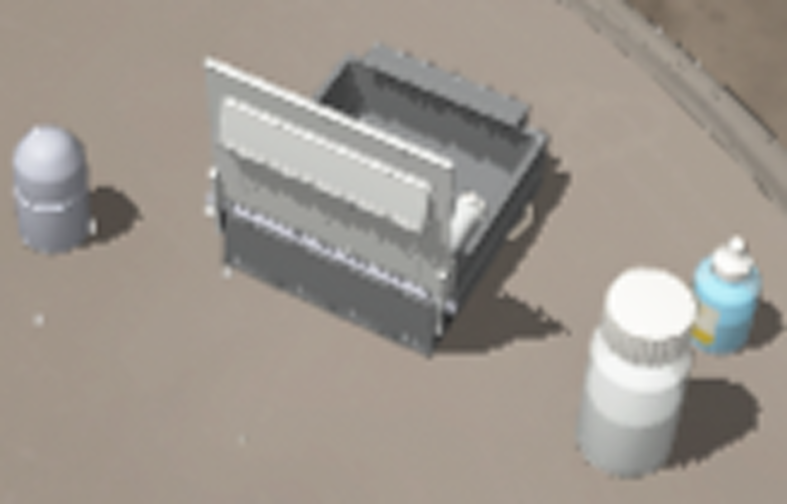

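Top crop: flap edge runs (220,418)–(452,306), rim corners are (97,208) and (282,118), and the lip edge runs (130,208)–(262,140). Scene crop: flap edge runs (206,62)–(452,165), base corners are (226,272) and (432,354), and the far right rim corner is (547,135). Next I'll fit the case pose to these points.

```bash
cat > h.py <<'E'
import numpy as np,cv2
from scipy.optimize import least_squares
def proj(c,X): 
    p=(c['R']@np.asarray(X,float).T).T+c['t']; q=(c['mtx']@p.T).T; return q[:,:2]/q[:,2:]
def ray(c,uv,z):
    d=c['R'].T@np.linalg.solve(c['mtx'],[*uv,1]); o=-c['R'].T@c['t']; return o+d*(z-o[2])/d[2]
def world(p,X):
    X=np.asarray(X,float); c,s=np.cos(p[2]),np.sin(p[2]); 
    return np.c_[p[0]+c*X[:,0]-s*X[:,1],p[1]+s*X[:,0]+c*X[:,1],X[:,2]]
def flap(r,y,n,a): # along, y, out of outer face
    return [-.052+r*np.cos(a)-n*np.sin(a),y,.0355+r*np.sin(a)+n*np.cos(a)]
E
python3 - <<'E'
from h import *
T=dict(np.load('top0.npz'));S=dict(np.load('scene0.npz'))
t=lambda a:(np.array(a)+.5)/5-.5+[256,138]
s=lambda a:(np.array(a)+.5)/4.8-.5+[200,185]
def mod(p):
    a=p[3]
    A=world(p,[flap(.094,.054,0,a),flap(.094,-.054,0,a),[.055,.05,.034],[.055,-.05,.034],[.045,.038,.0425],[.045,-.038,.0425]])
    B=world(p,[flap(.094,.054,0,a),flap(.094,-.054,0,a),[-.055,.05,0],[-.055,-.05,0],[.055,-.05,.034]])
    return proj(T,A),proj(S,B)
mt=t([(220,418),(452,306),(97,208),(282,118),(130,208),(262,140)]);ms=s([(206,62),(452,165),(226,272),(432,354),(547,135)])
f=lambda p:np.r_[(mod(p)[0]-mt).ravel(),(mod(p)[1]-ms).ravel()]
r=least_squares(f,[.6,-.17,.4,1.5],loss='soft_l1')
print(r.x,f(r.x).reshape(-1,2).round(1).tolist())
for n,uv,z in [('bottle',t((590,217)),.089),('dropper',t((512,88)),.06),('dome',t((71,526)),.045)]:
    X=ray(T,uv,z);c,q=np.cos(r.x[2]),np.sin(r.x[2]);d=X[:2]-r.x[:2];print(n,X.round(4),'case',[c*d[0]+q*d[1],-q*d[0]+c*d[1]])
print(ray(S,s((628,452)),0),ray(S,s((52,235)),0),ray(S,s((722,338)),0))
E
```

```text
[ 0.52991097 -0.27676927  0.47469948  1.66765227] [[0.3, 0.4], [1.1, -0.3], [-1.0, -0.2], [0.3, -0.5], [-0.8, 0.7], [2.3, 0.2], [-0.3, -0.5], [0.6, -0.2], [-0.9, -1.7], [-0.2, 0.8], [0.4, -0.6]]
bottle [ 0.5458 -0.4205  0.089 ] case [np.float64(-0.051554673770177147), np.float64(-0.13505616932494482)]
dropper [ 0.6103 -0.3958  0.06  ] case [np.float64(0.017094007853719236), np.float64(-0.1426520834607871)]
dome [ 0.4092 -0.1997  0.045 ] case [np.float64(-0.07214868712748915), np.float64(0.12377409579812378)]
[ 0.5426399  -0.42682961  0.        ] [ 0.40504516 -0.20409503  0.        ] [ 0.61227597 -0.40427812  0.        ]
```

Emit:
drive_tool:
  deltas:
    - [0.05,-0.02,0.036,0,0,-0.122,0]
    - [0.1,-0.04,0.036,0,0,-0.243,0]
    - [0.155,-0.06,0.036,0,0,-0.365,0]
    - [0.205,-0.085,0.036,0,0,-0.487,0]
    - [0.25,-0.11,0.036,0,0,-0.608,0]
    - [0.29,-0.155,0.036,0,0,-0.73,0]
    - [0.33,-0.2,0.036,0,0,-0.852,0]
    - [0.365,-0.25,0.036,0,0,-0.973,0]
    - [0.4,-0.3,0.036,0,0,-1.095,0]
    - [0.43,-0.35,0.036,0,0,-1.217,0]
    - [0.455,-0.405,0.036,0,0,-1.338,0]
    - [0.47,-0.46,0.036,0,0,-1.46,0]
    - [0.475,-0.52,0.036,0,0,-1.582,0]
    - [0.475,-0.575,0.036,0,0,-1.703,0]
    - [0.475,-0.608,0.036,0,0,-1.825,0]
    - [0.46,-0.665,0.036,0,0,-1.946,0]
    - [0.435,-0.72,0.036,0,0,-2.068,0]
    - [0.4,-0.77,0.036,0,0,-2.19,0]
    - [0.355,-0.81,0.036,0,0,-2.311,0]
    - [0.31,-0.85,0.036,0,0,-2.433,0]

```text
time_s: 2.6
position: [0.4532, -0.2431, 0.2504]
orientation: [-0.0, 0.972, 0.233, -0.0]
ft_force: [0.3, -1.9, 0.7]
gripper_width: 0.0004
finger_force: 0.0
```

Emit:
drive_tool:
  deltas:
    - [-0.01,-0.045,0,0,0,0.004,0]
    - [-0.018,-0.083,0,0,0,0.004,0]
    - [-0.018,-0.083,-0.06,0,0,0.004,0]
    - [-0.018,-0.083,-0.12,0,0,0.004,0]
    - [-0.018,-0.083,-0.178,0,0,0.004,0]
    - [-0.018,-0.083,-0.178,0,0,0.004,0]
    - [-0.018,-0.083,-0.178,0,0,0.004,0]

```text
time_s: 3.48
position: [0.4374, -0.3255, 0.0743]
orientation: [0.001, 0.971, 0.237, 0.0]
ft_force: [-0.2, 0.8, 1.6]
gripper_width: 0.0006
finger_force: 0.0
```

Run:
```python
from bench import get_state, eyes
import cv2,numpy as np
a=eyes.capture('scene')['pixels'][160:290,200:364,::-1]
cv2.imwrite('pics/s1.png',cv2.resize(a,None,fx=4,fy=4,interpolation=cv2.INTER_CUBIC))
s=get_state();print(s['position'],s['ft_force'])
```

```text
[ 0.43768113 -0.32572335  0.07492003] [0.77831591 0.0725033  0.67223978]
```

View pics/s1.png

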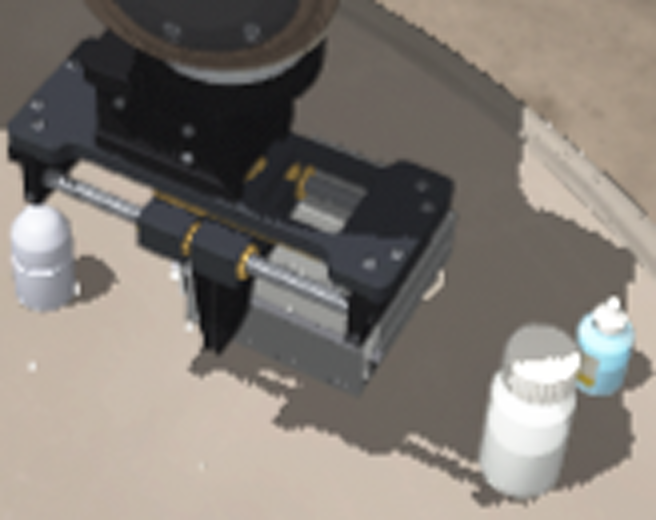

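The gripper is behind the flap, clear of the dome (42,258) and the bottle (530,410). Now the slow push on the flap.

Emit:
drive_tool:
  deltas:
    - [0.013,0.007,0,0,0,0,0]
    - [0.022,0.011,0,0,0,0,0]
    - [0.029,0.015,0,0,0,0,0]
    - [0.036,0.018,0,0,0,0,0]
    - [0.043,0.022,-0.002,0,0,0,0]
    - [0.049,0.025,-0.005,0,0,0,0]
    - [0.053,0.027,-0.007,0,0,0,0]
    - [0.057,0.029,-0.01,0,0,0,0]
    - [0.057,0.029,-0.01,0,0,0,0]
    - [0.057,0.029,-0.01,0,0,0,0]

```text
time_s: 4.78
position: [0.4937, -0.296, 0.0626]
orientation: [0.0, 0.971, 0.237, -0.0]
ft_force: [-0.2, 0.8, 1.2]
gripper_width: 0.0006
finger_force: 0.3
```

Run:
```python
from bench import get_state, eyes
import cv2,numpy as np
a=eyes.capture('scene')['pixels'][160:290,200:364,::-1]
b=eyes.capture('top')['pixels'][138:258,256:396,::-1]
cv2.imwrite('pics/s2.png',np.hstack([cv2.resize(x,(400,320),interpolation=cv2.INTER_CUBIC) for x in (a,b)]))
s=get_state();print(s['position'],s['ft_force'])
```

```text
[ 0.49364774 -0.29602283  0.06266441] [ 0.04452326 -0.06412734  0.88441284]
```

View pics/s2.png

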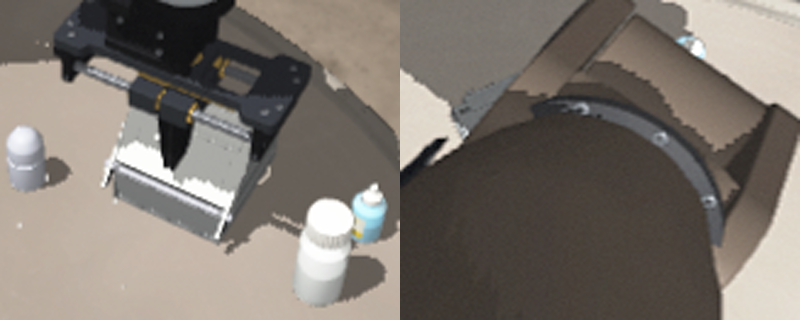

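The scene view shows the flap leaning over the case with the fingertip at (170,165) on the plain plate behind the ridge. I'll carry on down.

Emit:
drive_tool:
  deltas:
    - [0.003,0.0015,-0.0035,0,0,0,0]
    - [0.005,0.0025,-0.0065,0,0,0,0]
    - [0.008,0.004,-0.0105,0,0,0,0]
    - [0.01,0.005,-0.0145,0,0,0,0]
    - [0.011,0.0055,-0.0175,0,0,0,0]
    - [0.0115,0.006,-0.0205,0,0,0,0]
    - [0.012,0.0062,-0.023,0,0,0,0]
    - [0.012,0.0062,-0.0245,0,0,0,0]
    - [0.012,0.0062,-0.0245,0,0,0,0]

```text
time_s: 6.0
position: [0.5059, -0.2898, 0.0381]
orientation: [0.0, 0.971, 0.237, 0.0]
ft_force: [-1.1, -1.1, 2.4]
gripper_width: 0.0005
finger_force: 1.1
```

Now the last press, about 1–2 mm further.

Emit:
drive_tool:
  deltas:
    - [0,0,-0.001,0,0,0,0]
    - [0,0,-0.001,0,0,0,0]
    - [0,0,-0.0015,0,0,0,0]
    - [0,0,-0.0015,0,0,0,0]

```text
time_s: 6.5
position: [0.5059, -0.2899, 0.0371]
orientation: [0.0, 0.971, 0.237, 0.0]
ft_force: [-2.3, -0.3, 8.1]
gripper_width: 0.0002
finger_force: 4.0
```

Run:
```python
from bench import get_state, eyes
import cv2,numpy as np
a=eyes.capture('scene')['pixels'][180:285,225:365,::-1]
cv2.imwrite('pics/s3.png',cv2.resize(a,None,fx=5,fy=5,interpolation=cv2.INTER_CUBIC))
s=get_state();print(s['position'],s['ft_force'])
```

```text
[ 0.50592144 -0.28984515  0.03710306] [-1.71021043 -0.28596622  7.12545465]
```

View pics/s3.png

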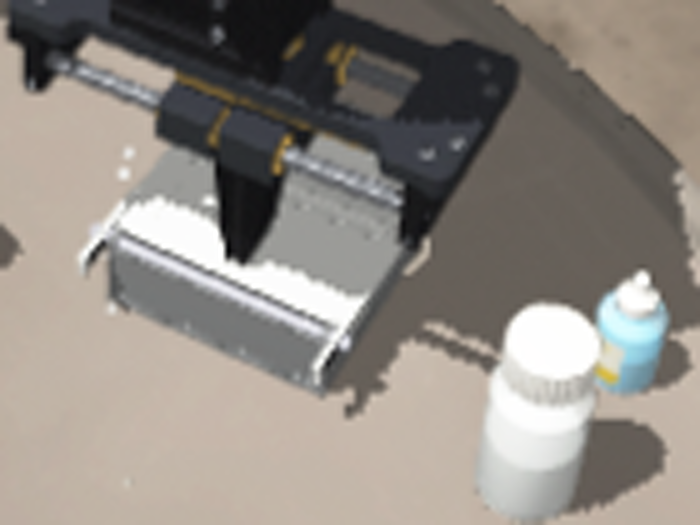

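The flap looks flat: z is 37 mm, which matches the shut height, and the force is about 7 N. Next I push along towards the lip.

Emit:
drive_tool:
  deltas:
    - [0.0036,0.0018,0,0,0,0,0]
    - [0.0071,0.0037,0,0,0,0,0]
    - [0.0107,0.0055,0,0,0,0,0]
    - [0.0133,0.0069,0,0,0,0,0]
    - [0.0151,0.0078,0,0,0,0,0]
    - [0.0169,0.0087,0,0,0,0,0]
    - [0.0187,0.0096,0,0,0,0,0]
    - [0.0187,0.0096,0,0,0,0,0]

```text
time_s: 7.55
position: [0.5242, -0.2804, 0.037]
orientation: [0.0, 0.971, 0.237, -0.0]
ft_force: [-3.7, -1.5, 6.7]
gripper_width: 0.0004
finger_force: 3.6
```

Emit:
drive_tool:
  deltas:
    - [0.0018,0.0009,0,0,0,0,0]
    - [0.0036,0.0018,0,0,0,0,0]
    - [0.0053,0.0027,0,0,0,0,0]
    - [0.0067,0.0034,0,0,0,0,0]
    - [0.0067,0.0034,0,0,0,0,0]

```text
time_s: 8.18
position: [0.5309, -0.2769, 0.0369]
orientation: [0.0, 0.971, 0.237, -0.0]
ft_force: [-3.7, -2.0, 6.1]
gripper_width: 0.0004
finger_force: 3.2
```

Emit:
drive_tool:
  deltas:
    - [0.0009,0.0005,0,0,0,0,0]
    - [0.0018,0.0009,0,0,0,0,0]
    - [0.0018,0.0009,0,0,0,0,0]

```text
time_s: 8.55
position: [0.5319, -0.2763, 0.0367]
orientation: [-0.0, 0.971, 0.237, -0.001]
ft_force: [-7.9, -5.4, 6.3]
gripper_width: 0.0004
finger_force: 6.8
```

Emit:
drive_tool:
  deltas:
    - [0.0009,0.0005,0,0,0,0,0]
    - [0.0009,0.0005,0,0,0,0,0]

```text
time_s: 8.8
position: [0.532, -0.2761, 0.0366]
orientation: [-0.0, 0.971, 0.237, -0.002]
ft_force: [-13.7, -8.0, 7.2]
gripper_width: 0.0008
finger_force: 10.1
```

Emit:
drive_tool:
  deltas:
    - [0.0009,0.0005,0,0,0,0,0]
    - [0.0009,0.0005,0,0,0,0,0]

```text
time_s: 9.05
position: [0.5321, -0.2759, 0.0365]
orientation: [-0.001, 0.971, 0.237, -0.002]
ft_force: [-17.8, -11.7, 8.3]
gripper_width: 0.0005
finger_force: 13.1
```

The flap has hit its hard stop. The finger front is 64 mm from the pin, which is 52 + 12 mm, so it is fully home. I'll back off and lift clear.

Emit:
drive_tool:
  deltas:
    - [-0.0027,-0.0014,0,0,0,0,0]
    - [-0.0062,-0.0032,0.0015,0,0,0,0]
    - [-0.008,-0.004,0.006,0,0,0,0]
    - [-0.008,-0.004,0.03,0,0,0,0]
    - [-0.03,-0.015,0.08,0,0,0,0]
    - [-0.06,-0.03,0.13,0,0,0,0]
    - [-0.11,-0.03,0.16,0,0,0,0]
    - [-0.11,-0.03,0.16,0,0,0,0]
    - [-0.11,-0.03,0.16,0,0,0,0]

```text
time_s: 10.18
position: [0.425, -0.3049, 0.1966]
orientation: [0.0, 0.972, 0.237, 0.0]
ft_force: [-0.2, 0.2, 0.8]
gripper_width: 0.0007
finger_force: 0.0
```

Run:
```python
from bench import get_state, eyes
import cv2,numpy as np
a=eyes.capture('scene')['pixels'][180:285,225:365,::-1]
cv2.imwrite('pics/s4.png',cv2.resize(a,None,fx=5,fy=5,interpolation=cv2.INTER_CUBIC))
s=get_state();print(s['position'],s['ft_force'])
```

```text
[ 0.42526233 -0.30477402  0.19608453] [ 0.72001868  0.16342566 -0.09421229]
```

View pics/s4.png

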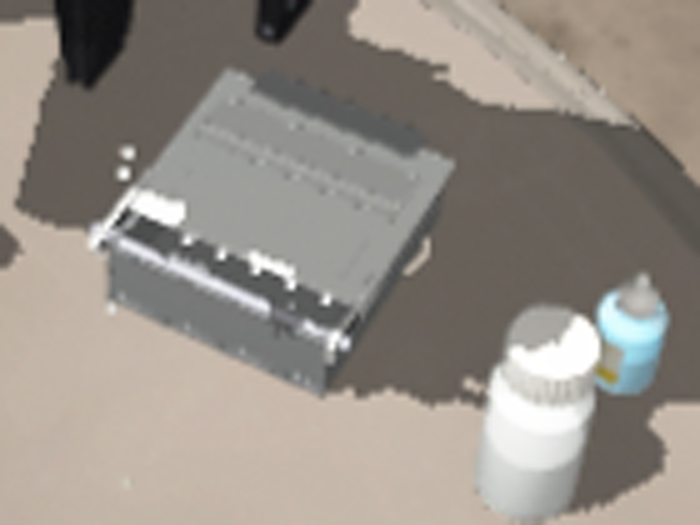

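The flap lies flat with its front edge under the lip, around (340,115), and stays shut with the gripper clear. The bottle (540,420) and dropper (632,340) haven't moved.

```bash
python3 -c "
from bench import manip
print(manip.close_job())"
```

```text
the job is handed in; nothing more can be done
None
```

The flap is shut and pushed fully home under the lip, and it stayed shut once the gripper let go. I kept clear of the bottle, dropper and dome throughout, and the job is handed in, though no verdict came back.

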